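# Unlatch the centrifuge and hold its lid at the inspection mark

## Task

The lid of this small bench centrifuge no longer stays up by itself, and someone needs to look at the rotor. Turn the latch knob clockwise until it clicks over to its open stop, then lift the lid by its handle until the pin on the lid's left side stands behind the gauge's pointer, and finish while still holding the lid steady there by the handle. Leave the pointer as it is set, and do not disturb the other things on the bench.

Things in the scene. Friction and masses are not known exactly. Their poses are not given: they have to be found in the camera images.
- machine: White bench centrifuge, fixed, 300 deep (x) x 280 wide (y), front deck 100 above the table. Origin: centre of its underside; -x is its front (to the robot), y its left. At the deck's front: latch knob on the right, lid handle left of the middle. On its left side stands an arc-shaped angle gauge with tick marks (radius 157 about the hinge axis, top 285 above the table). Sizes in mm.
- latch (a joint): Latch knob's turn, rad. 0 = shut (tongue reaches over the lid's front lip and blocks the lid), grows clockwise seen from above, 1.4 = open stop. Starts between 0 and 0.25. It turns easily (0.02 N m) but for a spring detent from 0.64 to 1.26 with its hump at 0.95 (about 0.15 N m to pass); let go short of the hump it springs back to 0.5 to 0.64, past the hump it snaps on to 1.26 to 1.4.
- latch_grip (a point): On the latch knob's upright axis, at grip height. The knob: upright black bar 11 thick, 40 long, its top 12 above this point; below it, 24 down, a 40 wide disc with a steel tongue (16 wide, 5 thick) reaching 48 from the axis. Turns with the knob: x = the bar's length and the tongue's way, at first the machine's +x (over the lid's lip). 75 clear to the handle.
- lid_angle (a joint): Lid's opening angle, rad: 0 = shut (level), grows as the handle side goes up; stop at 1.75. The hinge is free: the lid (0.4 to 0.85 kg with its handle) falls shut when let go below about 1.4.
- lid: The lid: a shallow white hood, 150 x 220, with a front lip and handle. Origin: on its level hinge axis, at the middle of the machine's width, 125 above the table, 100 behind the machine's origin (machine x = +0.100). Its axes turn with the lid; at 0 they are the machine's. The hinge axis is its y.
- lid_handle (a point): Bow handle on the lid: round steel bar 12 thick, 90 long, along the machine's y, on struts at both ends that run 45 back, 26 down to the lid's lip. This point: bar's middle; in the frame of lid x -0.225, y 0.045, z 0.015 m (shut: 140 above the table, 40 above the deck). Lip: 40 behind, 28 below; lid's hood: 65 behind, as high as the bar. The bar can turn between the fingers.
- lid_pin (a point): Outer end region of the steel pin, 8 thick, that sticks out of the lid's left side; in the frame of lid at x -0.120, y +0.115, z 0. Axes turn with the lid.
- pointer (a joint): Angle at which the gauge's pointer has been set, rad, on the same scale and about the same axis as lid_angle (0 = level towards the robot, growing upwards); between 0.6 and 0.95 at the start. When lid_angle equals it, the pin stands exactly behind the pointer. It is held by friction.
- pointer_mark (a point): Point on the middle line of the dark steel pointer arm, 120 from the hinge axis (as the pin is), machine y +0.134. The arm is 178 long, 14 wide, 4 thick, turning about the hinge axis in front of the gauge's left face. Axes turn with the pointer.
- rack: Bystander: black tube rack full of orange-capped tubes, 100 x 190 x 88 high, on the table to the right of the centrifuge (mm). Origin: centre of its underside.
- bottle: Bystander: round white bottle, 60 across, 130 high, on the table to the left of the centrifuge (mm). Origin: centre of its underside.
- tipbox: Bystander: blue pipette-tip box with clear lid, 88 x 123 x 66 high, on the table to the left of the centrifuge, nearer the robot than the bottle (mm). Origin: centre of its underside.
- timer: Bystander: small flat white timer, 50 x 70 x 22 high, on the table in front of the centrifuge (between it and the robot), left half (mm). Origin: centre of its underside.
- pencup: Bystander: red pen cup, 68 across, pens to about 150 high, on the table to the right of the centrifuge, behind the rack (mm). Origin: centre of its underside.
- capstrip: Bystander: grey strip of tube caps, 30 x 110 x 26 high, on the table in front of the centrifuge, right half (mm). Origin: centre of its underside.

How it is judged:
By the outcome, as a careful person would: the job done as asked, in the order asked, and still so for the second after the job is handed in, while the arm keeps its last pose, push and grip.
It also fails if it takes over 45 s, if anything falls off the work surface, if the arm or the gripper's body presses on something with over 40 N, if the wrist force passes 120 N, or if a joint passes its speed limit or range.

## Robot

A 6-joint arm with a two-finger parallel gripper is mounted at the origin on the work surface. World frame = base frame: x ahead of the robot, y to its left, z up, the work surface at z = 0. Lengths are in m, angles in rad, forces in N, time in s.
With the tool pointing down it reaches from about 0.35 to 0.975 m from the base axis. Payload 4.9 kg.
Tool frame: the origin (TCP) lies at the very end of the fingers, on their centre line; the grasp point (between the pads) lies 19 mm behind it (ctrl.grasp_offset is the distance from the TCP to the grasp point, in m); z points along the fingers, y is the line along which they close (so a half turn about z gives the same grasp; the last joint's range is limited). The gripper opens to 85 mm and grips with 20 to 120 N. Pads are 22 mm wide; open, the fingers measure 114 mm over their backs; the gripper's body (76 mm by 85 mm) begins 54 mm behind the grasp point. The pads swing forward as they close: fully open they stand 13 mm farther back than shut.
Start: joints at [-1.333, 0.053, 1.613, -0, 1.476, -0.119], TCP at [0.218, -0.586, 0.231] pointing down, gripper open.
Joint ranges: [-3.01, 3.01], [-1.01, 2.22], [0.06, 2.58], [-1.02, 4.17], [0.09, 2.62], [-3.14, 3.14]. Speed limits (rad/s): [2.57, 2.57, 3.14, 3.14, 3.14, 3.14].

## Interface

Orientations are given as a rotation vector (axis times angle).
In Python, from station import ctrl, optics gives the robot as it stands.
- The arm moves only by the shell command python3 -m handwheel 'ROWS' [OPENING] [FORCE]. ROWS is JSON, a list of rows, each an object of numbers: "tx", "ty", "tz": the shift along the tool's x, y, z in mm; "roll": the turn about the tool's z in rad. A call has 1 to 12 rows; each row shifts and turns the commanded pose from where the row before left it, along the tool's axes as they then stand; what a row does not reach is not made up. A row lasts 1/12 s, in which the tool goes at most 41.7 mm and 7.16 degrees, less where a joint would pass 70% of its speed; a pose out of reach is approached as far as the arm can. A call with a gripper value outside its range is refused whole. OPENING is the finger opening in mm, from 0 to 85.4, set as the call begins (- or left out, the last holds). The fingers move at their own pace and stop on an object; FORCE is the grip in N (left out, the last holds). Time passes only in rows, so rows that do not move let the fingers close. It gives the time, the measured TCP pose, the force, the opening and the grip force at its end, in the units of the state.
- ctrl.get_obs(): the state, without advancing time (a new reading comes with each control period).
- optics.get_image(name): name is "scene" or "side" or "wrist"; returns (picture, depth): 480x640x3 uint8, red, green, blue; 480x640 float32, m along the optical axis (not along the pixel's ray), 0 where there is no reading.
- optics.camera_params(name): a dict with "mtx" (3x3 intrinsics, pixels), "k1" (the pictures are not rectified: a ray, as slopes to the right and down, at radius r is drawn at 1 + k1 r^2 times it, then the intrinsics apply), "extrinsics" (4x4, takes a point from camera to world coordinates); the wrist camera has in their place "tool_from_camera" (4x4, takes a point from camera to tool coordinates, whose origin is the TCP and whose axes are the flange's). Camera axes: x right, y down, z forward; pixel columns grow to the right and rows downward; lengths in m; the calibration is good to about 2 mm. A picture is of the moment at which its call begins: read the wrist's pose just before it. camera_params takes no time and is no camera call.
- ctrl.finish_job(): hands the job in; it is judged then, once.
The state is a dict: "t": time; "q": joint angles; "dq": joint speeds; "effort": joint torques, N m; "tool_pos": TCP position; "tool_rot": TCP orientation; "contact_force": force on the tool from outside, world axes, zero at the start; "wrist_torque": the same for the moment, N m; "opening": finger opening in m; "grip_force": force on a finger pad.
Only numpy, scipy, OpenCV 4.12 (cv2) and the standard library are available. Lean on these libraries where they do the work, as an engineer would, in place of code of your own. Each camera call takes 0.05 s, during which the arm holds its last target. There are 200 camera calls.

## Working session

There is one attempt and no reset: what is moved stays moved. The work goes in short steps, Python scripts to look and compute and a shell command to move; the robot and the scene stay as the last step left them, time stands still between calls to the robot, and variables do not carry over. Pictures are saved under pics/ and viewed, at most 10 in all, crops included, and the job is handed in when it is done.

```bash
ls; mkdir -p pics; python3 - <<'E'
from station import ctrl, optics
import cv2
o=ctrl.get_obs(); print({k:(o[k]) for k in ('t','tool_pos','tool_rot','opening','contact_force')}, ctrl.grasp_offset)
for n in ("scene","side"):
    im,d=optics.get_image(n); cv2.imwrite(f"pics/{n}0.png",im[:,:,::-1])
    import numpy as np; np.savez(f"{n}0.npz",im=im,d=d); p=optics.camera_params(n); print(n,p['mtx'].tolist(),p['k1'],np.round(p['extrinsics'],4).tolist())
print(optics.camera_params("wrist"))
E
```

```text
pics
{'t': 0.0, 'tool_pos': array([ 0.21814333, -0.585003  ,  0.23003398]), 'tool_rot': array([-3.08963928e+00, -5.57096185e-01,  2.28776619e-04]), 'opening': 0.08541362961407935, 'contact_force': array([-0.20797666, -0.36171551, -0.36756039])} 0.0187
scene [[451.3327610165535, 0.0, 315.70739388534054], [0.0, 451.3327610165535, 228.3632366514512], [0.0, 0.0, 1.0]] -0.08412963238729347 [[-0.7158, 0.4676, -0.5186, 1.0021], [0.6983, 0.4882, -0.5236, 0.4548], [0.0084, -0.7369, -0.6759, 0.6515], [0.0, 0.0, 0.0, 1.0]]
side [[524.2581118110509, 0.0, 323.08595264670817], [0.0, 524.2581118110509, 244.7907323061998], [0.0, 0.0, 1.0]] -0.02160320577359805 [[0.9603, -0.2076, 0.1863, 0.4164], [-0.2788, -0.6991, 0.6584, -0.6101], [-0.0065, -0.6842, -0.7292, 0.7904], [0.0, 0.0, 0.0, 1.0]]
{'mtx': array([[367.60156452,   0.        , 313.48654615],
       [  0.        , 367.60156452, 244.39312351],
       [  0.        ,   0.        ,   1.        ]]), 'k1': -0.03652053553669837, 'tool_from_camera': array([[-8.61742015e-04, -9.61734249e-01, -2.73982648e-01,
         7.08102282e-02],
       [ 9.99999459e-01, -9.88233818e-04,  3.23658308e-04,
        -6.80995401e-04],
       [-5.82032198e-04, -2.73982221e-01,  9.61734581e-01,
        -1.42886800e-01],
       [ 0.00000000e+00,  0.00000000e+00,  0.00000000e+00,
         1.00000000e+00]])}
```

View pics/scene0.png

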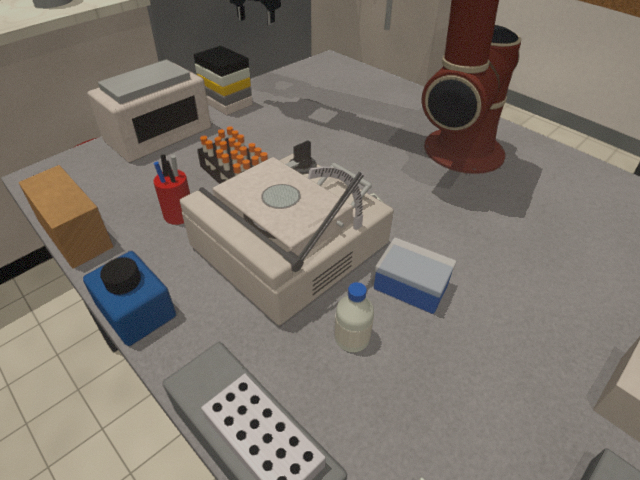

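View pics/side0.png

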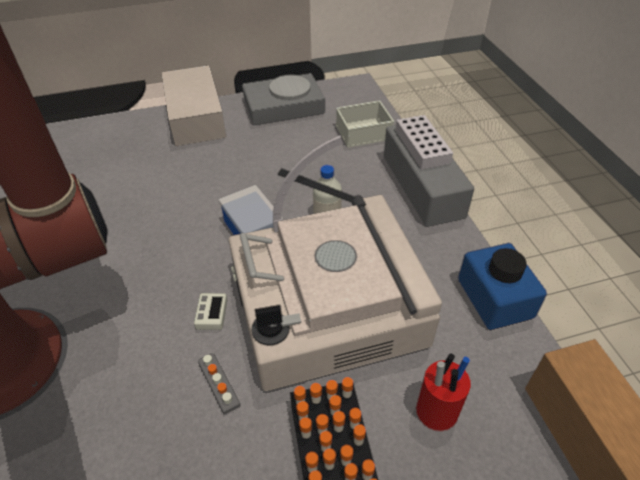

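Scene view: the pointer arm runs from the hinge at about (297,263) to (360,177), with the bottle at (354,320). Side view: the knob is at (268,318), its tongue points to (298,320), the handle bar runs from (245,238) to (252,278), and the hinge bar from (360,200) to (413,308). I'll zoom in on both.

```bash
cat > h.py <<'E'
import numpy as np, cv2
from station import ctrl, optics
from scipy.spatial.transform import Rotation as R
def cam(n,o=None):
    p=optics.camera_params(n)
    if n=="wrist":
        T=np.eye(4);T[:3,:3]=R.from_rotvec(o['tool_rot']).as_matrix();T[:3,3]=o['tool_pos'];E=T@p['tool_from_camera']
    else: E=p['extrinsics']
    return p['mtx'],p['k1'],np.array(E)
def ray(c,uv):
    K,k,E=c; d=np.array([(uv[0]-K[0,2])/K[0,0],(uv[1]-K[1,2])/K[1,1]]); s=d.copy()
    for _ in range(20): s=d/(1+k*(s@s))
    return E[:3,3],E[:3,:3]@np.array([s[0],s[1],1.])
def onz(c,uv,z):
    o,d=ray(c,uv); return o+d*(z-o[2])/d[2]
def proj(c,P):
    K,k,E=c; q=E[:3,:3].T@(np.asarray(P)-E[:3,3]); s=q[:2]/q[2]; s=s*(1+k*(s@s)); return s*[K[0,0],K[1,1]]+K[:2,2]
E
python3 - <<'E'
import numpy as np,cv2
im=np.load('side0.npz')['im'][165:365,215:445,::-1]; cv2.imwrite('pics/side_c.png',cv2.resize(im,None,fx=3,fy=3,interpolation=2)[:600])
im=np.load('scene0.npz')['im'][135:315,180:410,::-1]; cv2.imwrite('pics/scene_c.png',cv2.resize(im,None,fx=3.3,fy=3.3,interpolation=2)[:600])
E
```

```text
(no output)
```

View pics/side_c.png

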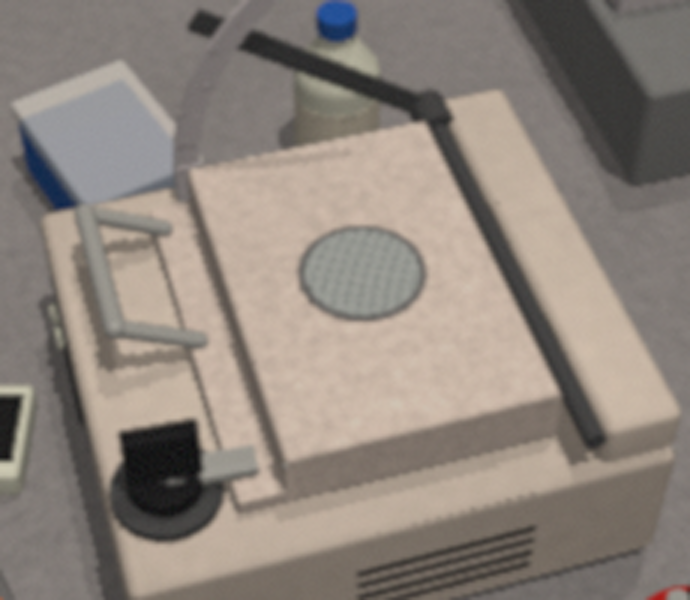

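View pics/scene_c.png

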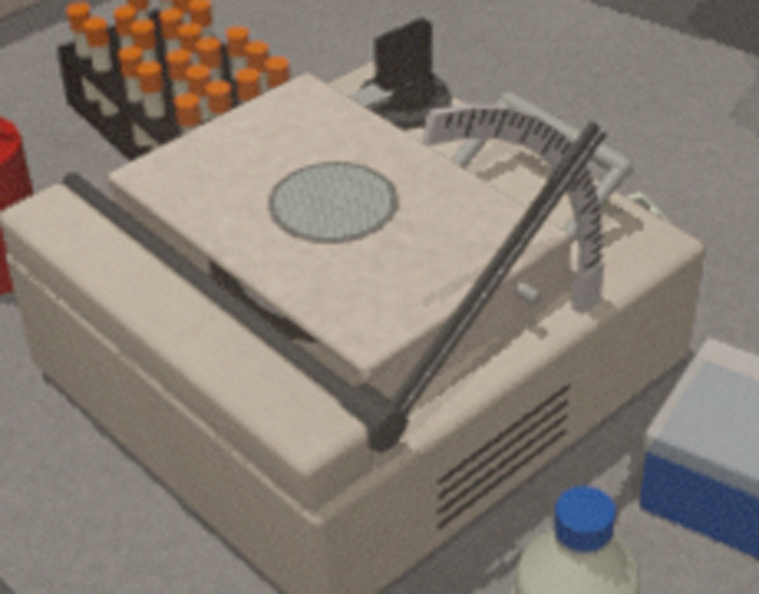

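Side crop: the handle bar ends are at crop (87,212) and (114,328), the hinge bar runs from (430,105) to (597,440), and the knob disc is at (167,493) with its bar top at (120–197,428). Scene crop: the pointer runs from the hub at (385,425) to the tip at (595,130).

```bash
python3 - <<'E'
from h import *
S=cam('side');C=cam('scene'); f=lambda u,v:(u/3+215,v/3+165); g=lambda u,v:(u/3.3+180,v/3.3+135)
def tri(a,b):
    o1,d1=ray(S,a);o2,d2=ray(C,b); t=np.linalg.lstsq(np.c_[d1,-d2],o2-o1,rcond=None)[0]; p,q=o1+d1*t[0],o2+d2*t[1]; return np.round((p+q)/2,4),round(np.linalg.norm(p-q),4)
h1=onz(S,f(87,214),.14);h2=onz(S,f(114,326),.14);print('handle',h1,h2)
a=onz(S,f(433,115),.125);b=onz(S,f(593,432),.125);print('hinge',a,b)
for n,v in (('h',h1-h2),('hinge',a-b)): print(n,'yaw',np.arctan2(-v[0],v[1]),np.linalg.norm(v))
print('handle tri',tri(f(87,214),g(628,165)))
print('knob top ends tri', tri(f(122,433),g(432,22)),tri(f(197,422),g(378,44)))
print('tongue',tri(f(257,462),g(358,100)))
for z in (.105,.11,.115,.12): print('disc',z,onz(S,f(167,493),z),onz(C,g(405,98),z))
d=np.load('side0.npz')['d']; 
def dp(u,v):
    o,r=ray(S,(u,v)); return o+r*np.median(d[int(v)-1:int(v)+2,int(u)-1:int(u)+2])
for n,p in dict(knobtop=(160,432),tongue=(230,465),disc=(140,515),lid=(360,300),lip=(200,430),handle=(100,270),deck=(110,420)).items(): print(n,np.round(dp(*f(*p)),4))
# machine corners deck front-left, rear
for y in (-.05,0,.05):
  pass
E
```

```text
handle [0.45692997 0.03537128 0.14      ] [ 0.45579824 -0.05214905  0.14      ]
hinge [0.68146087 0.0738822  0.125     ] [ 0.68205938 -0.18104153  0.125     ]
h yaw -0.012930394200043199 0.08752764723583543
hinge yaw 0.002347759311956097 0.25492443542575255
handle tri (array([0.4541, 0.0411, 0.138 ]), np.float64(0.0081))
knob top ends tri (array([ 0.4433, -0.1302,  0.152 ]), np.float64(0.0058)) (array([ 0.4823, -0.1352,  0.1515]), np.float64(0.0021))
tongue (array([ 0.505 , -0.1389,  0.1164]), np.float64(0.0147))
disc 0.105 [ 0.46270829 -0.14160757  0.105     ] [ 0.46326099 -0.13050088  0.105     ]
disc 0.11 [ 0.46237061 -0.14502535  0.11      ] [ 0.46819132 -0.12514587  0.11      ]
disc 0.115 [ 0.46203293 -0.14844313  0.115     ] [ 0.47312165 -0.11979087  0.115     ]
disc 0.12 [ 0.46169525 -0.15186091  0.12      ] [ 0.47805197 -0.11443586  0.12      ]
knobtop [ 0.4638 -0.1385  0.1539]
tongue [ 0.4967 -0.1436  0.1192]
disc [ 0.4465 -0.1506  0.1045]
lid [ 0.5884 -0.0728  0.1409]
lip [ 0.4836 -0.1403  0.1503]
handle [ 0.4557 -0.0154  0.1461]
deck [ 0.4434 -0.0832  0.1002]
```

```bash
python3 -m handwheel '[{"roll":-0.12},{"roll":-0.12},{"roll":-0.12},{"roll":-0.12},{"roll":-0.12},{"roll":-0.12},{"roll":-0.12},{"roll":-0.12},{"roll":-0.12},{"roll":-0.12},{"roll":-0.12}]' 40 40; python3 -m handwheel '[{"roll":-0.12},{"roll":-0.12},{"roll":-0.12},{"roll":-0.12},{"roll":-0.12},{"roll":-0.12},{"roll":-0.12},{"roll":-0.12},{"roll":-0.12},{"roll":-0.12},{"roll":-0.12}]'
cat >> h.py <<'E'
def todo(target,yaw):
    o=ctrl.get_obs(); M=R.from_rotvec(o['tool_rot']).as_matrix()
    y=np.arctan2(M[1,0],M[0,0]); d=M.T@(np.array(target)-o['tool_pos'])*1000
    print('t',round(o['t'],2),'pos',np.round(o['tool_pos'],4),'yaw',round(y,4),'shift mm',np.round(d,1),'roll',round((y-yaw+np.pi)%(2*np.pi)-np.pi,3),'F',np.round(o['contact_force'],1),'op',o['opening'],'q6',round(o['q'][5],2))
E
python3 - <<'E'
from h import *
todo([.462,-.137,.23],3.02)
C=cam('scene'); im=np.load('scene0.npz')['im']
# dark arm pixels near the line hub-tip; cross profiles
g=lambda u,v:np.array((u/3.3+180,v/3.3+135)); a,b=g(385,425),g(595,130); n=np.array([-(b-a)[1],(b-a)[0]]);n/=np.linalg.norm(n)
gray=cv2.cvtColor(im,cv2.COLOR_RGB2GRAY).astype(np.float32)
pts=[]
for t in np.linspace(.15,.95,25):
    c=a+t*(b-a); s=np.arange(-8,8.01,.25); P=c+s[:,None]*n
    v=cv2.remap(gray,P[:,:1].astype(np.float32),P[:,1:].astype(np.float32),1)[:,0]
    m=v<(v.min()+v.max())/2-15
    pts.append((c+s[m].min()*n,c+s[m].max()*n)); 
    if len(pts)%6==1: print(round(t,2),v[::4].astype(int),s[m].min(),s[m].max())
yp=-.0535+.134
def on_y(uv,y):
    o,d=ray(C,uv); return o+d*(y-o[1])/d[1]
for k in (0,1):
    Q=np.array([on_y(p[k],yp+.002) for p in pts]); x,z=Q[:,0]-.6815,Q[:,2]-.125
    pf=np.polyfit(-x,z,1); print('edge',k,'slope ang',np.arctan(pf[0]),'off',pf[1]*np.cos(np.arctan(pf[0])))
E
```

```text
t 0.1 pos [ 0.2182 -0.5851  0.2302] yaw 0.3568 shift mm [ 385.  -334.7    0.9] roll -2.663 F [0.1 0.8 0.2] op 0.08513978297762217 q6 -0.12
0.15 [114 111 111 112 105  88  79  71  74  92  76  99 124 130 127 141 161] -3.5 3.0
0.35 [180 180 181 169 135  97  78  66  82  95  82  89 110 114 113 113 112] -3.25 3.75
0.55 [175 175 175 178 158 112  81  65  76  87  86 122 154 137 115 113 119] -2.75 2.5
0.75 [176 177 178 178 162 102  69  63  81  96  79 131 174 178 177 177 171] -3.0 2.5
0.95 [155 153 153 155 139 101  79  66  64  85  70  99 134 139 135 131 130] -2.5 2.75
edge 0 slope ang 0.643807762393261 off 0.0017817422732362867
edge 1 slope ang 0.636008065884369 off -0.01707147792072684$[0]: bad value
$[0]: bad value
```

```bash
python3 -m handwheel '[{"tx":0,"ty":0,"tz":0,"roll":-0.12}]' 40 40; python3 -m handwheel --help | head -30
```

```text
t: 0.18
tool_pos: [0.2182, -0.5852, 0.2304]
tool_rot: [-3.051, -0.745, 0.0]
contact_force: [0.5, -0.4, 0.3]
opening: 0.0757
grip_force: 0.0invalid input: not JSON, or not a number
```

```bash
for i in 1 2; do :; done; python3 -m handwheel '[{"tx":0,"ty":0,"tz":0,"roll":-0.12},{"tx":0,"ty":0,"tz":0,"roll":-0.12},{"tx":0,"ty":0,"tz":0,"roll":-0.12},{"tx":0,"ty":0,"tz":0,"roll":-0.12},{"tx":0,"ty":0,"tz":0,"roll":-0.12},{"tx":0,"ty":0,"tz":0,"roll":-0.12},{"tx":0,"ty":0,"tz":0,"roll":-0.12},{"tx":0,"ty":0,"tz":0,"roll":-0.12},{"tx":0,"ty":0,"tz":0,"roll":-0.12},{"tx":0,"ty":0,"tz":0,"roll":-0.12},{"tx":0,"ty":0,"tz":0,"roll":-0.12}]'; python3 -m handwheel '[{"tx":0,"ty":0,"tz":0,"roll":-0.12},{"tx":0,"ty":0,"tz":0,"roll":-0.12},{"tx":0,"ty":0,"tz":0,"roll":-0.12},{"tx":0,"ty":0,"tz":0,"roll":-0.12},{"tx":0,"ty":0,"tz":0,"roll":-0.12},{"tx":0,"ty":0,"tz":0,"roll":-0.12},{"tx":0,"ty":0,"tz":0,"roll":-0.12},{"tx":0,"ty":0,"tz":0,"roll":-0.12},{"tx":0,"ty":0,"tz":0,"roll":-0.12},{"tx":0,"ty":0,"tz":0,"roll":-0.12}]' >/dev/null
python3 -c "
from h import *
todo([.462,-.137,.24],3.02)"
```

```text
t: 1.1
tool_pos: [0.2182, -0.5852, 0.2305]
tool_rot: [-1.949, -2.463, -0.001]
contact_force: [0.1, 0.3, -0.7]
opening: 0.0403
grip_force: 0.0
t 1.93 pos [ 0.2182 -0.5853  0.2306] yaw 3.0027 shift mm [-179.4  477.7   -9. ] roll -0.017 F [-0.2  1.  -0.9] op 0.0402616751581059 q6 -2.76
```

```bash
python3 -m handwheel '[{"tx":-14,"ty":37,"tz":-1,"roll":0},{"tx":-14,"ty":37,"tz":-1,"roll":0},{"tx":-14,"ty":37,"tz":-1,"roll":0},{"tx":-14,"ty":37,"tz":-1,"roll":0},{"tx":-14,"ty":37,"tz":-1,"roll":0},{"tx":-14,"ty":37,"tz":-1,"roll":0},{"tx":-14,"ty":37,"tz":-1,"roll":0},{"tx":-14,"ty":37,"tz":-1,"roll":0},{"tx":-14,"ty":37,"tz":0,"roll":0},{"tx":-14,"ty":37,"tz":0,"roll":0},{"tx":-14,"ty":37,"tz":0,"roll":0},{"tx":-14,"ty":37,"tz":0,"roll":-0.017}]'; python3 -m handwheel '[{"tx":-6,"ty":17,"tz":0,"roll":0},{"tx":-6,"ty":17,"tz":0,"roll":0},{"tx":0,"ty":0,"tz":0,"roll":0},{"tx":0,"ty":0,"tz":0,"roll":0},{"tx":0,"ty":0,"tz":0,"roll":0}]' >/dev/null
python3 - <<'E'
from h import *
todo([.462,-.137,.124],3.02)
o=ctrl.get_obs(); im,d=optics.get_image('wrist'); c=cam('wrist',o); np.savez('w1.npz',im=im,d=d,E=c[2])
cv2.imwrite('pics/w1.png',im[:,:,::-1]); print(proj(c,[.462,-.137,.152]),proj(c,[.456,-.008,.14]))
E
```

```text
t: 2.93
tool_pos: [0.4489, -0.1685, 0.239]
tool_rot: [-0.2, -3.135, -0.0]
contact_force: [0.1, -0.4, -0.3]
opening: 0.0401
grip_force: 0.0
t 3.35 pos [ 0.4644 -0.1388  0.239 ] yaw 3.0135 shift mm [  2.6   1.5 115. ] roll -0.006 F [0.5 0.3 0.1] op 0.04023305380775808 q6 -1.89
[314.112844   245.12707998] [503.34066382 207.99644009]
```

View pics/w1.png

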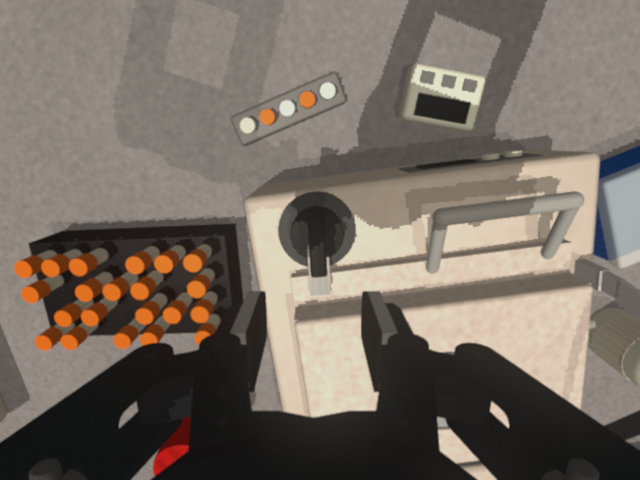

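Wrist view: the knob disc is at (317,230), the bar and tongue lie vertically at column 319 (so they line up with tool x, latch about 0.13), and the handle bar runs from (437,217) to (577,201).

```bash
python3 - <<'E'
from h import *
z=np.load('w1.npz'); c=cam('wrist',ctrl.get_obs()); c=(c[0],c[1],z['E'])
print('disc',onz(c,(317,230),.114),'tongue tip',onz(c,(319,293),.118),'bar far end',onz(c,(319,276),.117), 'handle',onz(c,(438,217),.14),onz(c,(578,201),.14))
# tongue centre: bright low-saturation columns between dark sides
im=z['im'].astype(int)
for r in (240,255,268,283,289): print(r,im[r,298:342:2].sum(1)//3)
todo([.4625,-.136,.124],3.013)
E
```

```text
disc [ 0.46140048 -0.13470403  0.114     ] tongue tip [ 0.51050769 -0.13940672  0.118     ] bar far end [ 0.49692181 -0.13769014  0.117     ] handle [ 0.45659286 -0.05224897  0.14      ] [0.45756054 0.04315492 0.14      ]
240 [59 56 55 54 55 46 36 37 36 37 37 37 39 38 41 41 40 40 52 54 54 54]
255 [ 86  78  60  56  62 128  55  57  57  56  56  53  53  44  52  54  43  66
  82  83  83  85]
268 [210 199 193 179 170 161 118  52  59  58  55  53  52  48  92 181 122 107
 103 101  98  98]
283 [209 210 212 213 209 190 183 180 182 182 178 176 178 176 174 180 162 197
 211 210 208 208]
289 [206 203 206 208 209 195 183 179 180 180 178 174 176 175 172 178 164 200
 210 209 208 207]
t 3.4 pos [ 0.4644 -0.139   0.239 ] yaw 3.0128 shift mm [  2.2   2.8 115. ] roll -0.0 F [ 0.4 -0.3  0.7] op 0.039792780099910975 q6 -1.89
```

```bash
python3 -m handwheel '[{"tx":1.2,"ty":1.8,"tz":20,"roll":0},{"tx":1.2,"ty":1.8,"tz":20,"roll":0},{"tx":0,"ty":0,"tz":20,"roll":0},{"tx":0,"ty":0,"tz":15,"roll":0},{"tx":0,"ty":0,"tz":10,"roll":0},{"tx":0,"ty":0,"tz":10,"roll":0},{"tx":0,"ty":0,"tz":10,"roll":0},{"tx":0,"ty":0,"tz":5,"roll":0},{"tx":0,"ty":0,"tz":5,"roll":0},{"tx":0,"ty":0,"tz":0,"roll":0},{"tx":0,"ty":0,"tz":0,"roll":0}]'; python3 -m handwheel '[{"tx":0,"ty":0,"tz":0,"roll":0},{"tx":0,"ty":0,"tz":0,"roll":0},{"tx":0,"ty":0,"tz":0,"roll":0},{"tx":0,"ty":0,"tz":0,"roll":0},{"tx":0,"ty":0,"tz":0,"roll":0},{"tx":0,"ty":0,"tz":0,"roll":0}]' 0 60
python3 -c "
from h import *
todo([.462,-.135,.124],3.02)
print(ctrl.get_obs()['wrist_torque'])"
```

```text
t: 4.32
tool_pos: [0.4631, -0.1345, 0.1246]
tool_rot: [0.201, 3.135, -0.0]
contact_force: [-0.0, 0.9, -0.5]
opening: 0.0397
grip_force: 0.0
t: 4.82
tool_pos: [0.463, -0.136, 0.1253]
tool_rot: [0.201, 3.135, -0.006]
contact_force: [-2.7, -5.2, 1.7]
opening: 0.0096
grip_force: 59.6
t 4.82 pos [ 0.463  -0.136   0.1253] yaw 3.0138 shift mm [1.1 0.9 1.3] roll -0.006 F [-2.7 -5.2  1.7] op 0.009551323153970231 q6 -1.88
[-0.70148697  0.31175279 -0.04643366]
```

```bash
python3 -m handwheel '[{"tx":0,"ty":-1.5,"tz":0,"roll":0.06},{"tx":0,"ty":0,"tz":0,"roll":0.11},{"tx":0,"ty":0,"tz":0,"roll":0.11},{"tx":0,"ty":0,"tz":0,"roll":0.11},{"tx":0,"ty":0,"tz":0,"roll":0.11},{"tx":0,"ty":0,"tz":0,"roll":0.11},{"tx":0,"ty":0,"tz":0,"roll":0.11},{"tx":0,"ty":0,"tz":0,"roll":0.11},{"tx":0,"ty":0,"tz":0,"roll":0.11},{"tx":0,"ty":0,"tz":0,"roll":0.11},{"tx":0,"ty":0,"tz":0,"roll":0.11},{"tx":0,"ty":0,"tz":0,"roll":0.06}]'; python3 -c "
from h import *
todo([.462,-.135,.124],1.6)
print(ctrl.get_obs()['wrist_torque'])";  python3 -m handwheel '[{"tx":0,"ty":0,"tz":0,"roll":0.04},{"tx":0,"ty":0,"tz":0,"roll":0.03},{"tx":0,"ty":0,"tz":0,"roll":0},{"tx":0,"ty":0,"tz":0,"roll":0}]';python3 -c "
from h import *
todo([.462,-.135,.124],1.6)
print(ctrl.get_obs()['wrist_torque'])"
```

```text
t: 5.82
tool_pos: [0.463, -0.1362, 0.1253]
tool_rot: [1.965, 2.45, -0.001]
contact_force: [-1.4, -1.2, 2.3]
opening: 0.0097
grip_force: 59.8
t 5.82 pos [ 0.463  -0.1362  0.1253] yaw 1.7893 shift mm [ 1.4 -0.7  1.3] roll 0.189 F [-1.4 -1.2  2.3] op 0.009665356583871966 q6 -0.66
[-0.11459138  0.21452436  0.05776783]
t: 6.15
tool_pos: [0.463, -0.1363, 0.1253]
tool_rot: [2.041, 2.386, -0.001]
contact_force: [-3.4, -0.4, 4.9]
opening: 0.0103
grip_force: 61.3
t 6.15 pos [ 0.463  -0.1363  0.1253] yaw 1.7264 shift mm [ 1.4 -0.8  1.3] roll 0.126 F [-3.4 -0.4  4.9] op 0.01026636364709517 q6 -0.6
[-0.16618567  0.42055903  0.862125  ]
```

```bash
python3 -m handwheel '[{"tx":0,"ty":0,"tz":0,"roll":-0.02},{"tx":0,"ty":0,"tz":0,"roll":0},{"tx":0,"ty":0,"tz":0,"roll":0},{"tx":0,"ty":0,"tz":0,"roll":0},{"tx":0,"ty":0,"tz":-10,"roll":0},{"tx":0,"ty":0,"tz":-20,"roll":0},{"tx":0,"ty":0,"tz":-25,"roll":0},{"tx":0,"ty":0,"tz":-25,"roll":0},{"tx":0,"ty":0,"tz":-25,"roll":0},{"tx":0,"ty":0,"tz":0,"roll":0.12},{"tx":0,"ty":0,"tz":0,"roll":0.055}]' 40; python3 -c "
from h import *
todo([.4565,-.0065,.2],1.567)
o=ctrl.get_obs();im,d=optics.get_image('side');cv2.imwrite('pics/s2.png',cv2.resize(im[165:365,215:445,::-1],None,fx=3,fy=3)[:600])"
```

```text
t: 7.07
tool_pos: [0.464, -0.1365, 0.2329]
tool_rot: [2.225, 2.21, 0.003]
contact_force: [0.4, -0.7, -1.5]
opening: 0.04
grip_force: 0.0
t 7.07 pos [ 0.464  -0.1365  0.2329] yaw 1.564 shift mm [130.   -8.6  32.6] roll -0.003 F [ 0.4 -0.7 -1.5] op 0.039984499665798964 q6 -0.43
```

View pics/s2.png

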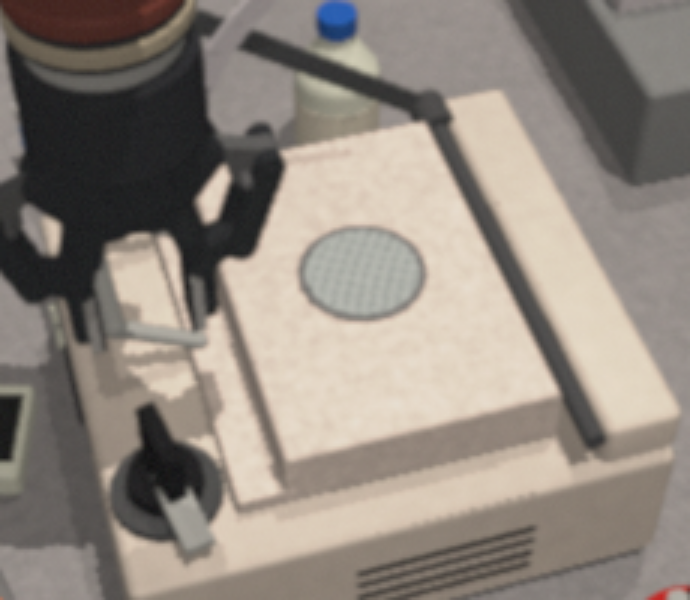

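The latch is open: the tongue now points right, to (200,545), clear of the lip. Now the handle.

```bash
python3 -m handwheel '[{"tx":30,"ty":-2,"tz":0,"roll":0},{"tx":35,"ty":-2.2,"tz":0,"roll":0},{"tx":35,"ty":-2.2,"tz":0,"roll":0},{"tx":30,"ty":-2.2,"tz":0,"roll":0},{"tx":0,"ty":0,"tz":15,"roll":0},{"tx":0,"ty":0,"tz":15,"roll":0},{"tx":0,"ty":0,"tz":0,"roll":0},{"tx":0,"ty":0,"tz":0,"roll":0}]'; python3 - <<'E'
from h import *
todo([.4565,-.0065,.122],1.567)
o=ctrl.get_obs();im,d=optics.get_image('wrist');cv2.imwrite('pics/w2.png',im[:,:,::-1]); c=cam('wrist',o);np.savez('w2.npz',im=im,E=c[2]); print(proj(c,[.4565,-.052,.14]),proj(c,[.4565,.039,.14]))
E
```

```text
t: 7.78
tool_pos: [0.4537, -0.0057, 0.1987]
tool_rot: [-2.221, -2.219, 0.002]
contact_force: [0.3, 0.1, 0.7]
opening: 0.0403
grip_force: 0.0
t 7.78 pos [ 0.4537 -0.0057  0.1987] yaw 1.5697 shift mm [-0.8  2.9 76.7] roll 0.003 F [0.3 0.1 0.7] op 0.040258002333652475 q6 -0.18
[316.72219389 337.05574039] [316.80804103 188.79850377]
```

View pics/w2.png

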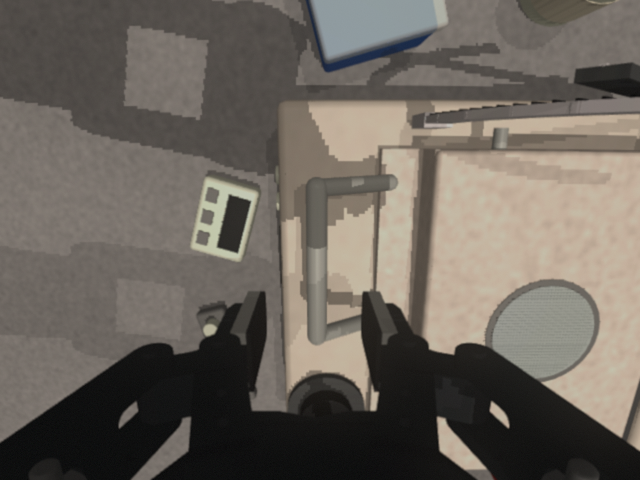

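The handle bar lies at column 317, rows 183–338, as predicted. The fingers straddle it and clear the lip, so I'll go down and grip.

```bash
python3 -m handwheel '[{"tx":0,"ty":2.9,"tz":10,"roll":0},{"tx":0,"ty":0,"tz":15,"roll":0},{"tx":0,"ty":0,"tz":15,"roll":0},{"tx":0,"ty":0,"tz":15,"roll":0},{"tx":0,"ty":0,"tz":11,"roll":0},{"tx":0,"ty":0,"tz":10,"roll":0},{"tx":0,"ty":0,"tz":0,"roll":0},{"tx":0,"ty":0,"tz":0,"roll":0}]'; python3 -m handwheel '[{"tx":0,"ty":0,"tz":0,"roll":0},{"tx":0,"ty":0,"tz":0,"roll":0},{"tx":0,"ty":0,"tz":0,"roll":0},{"tx":0,"ty":0,"tz":0,"roll":0},{"tx":0,"ty":0,"tz":0,"roll":0},{"tx":0,"ty":0,"tz":0,"roll":0}]' 0 60
python3 - <<'E'
from h import *
todo([.4565,-.0065,.122],1.567)
# path of TCP for lid angles, tool steps (ty ~ +x, tz = -z)
prev=None
for th in np.r_[0:.83:.05]:
    x=-.225*np.cos(th)+.015*np.sin(th); z=.225*np.sin(th)+.015*np.cos(th)
    if prev: print(round(th,3),'ty %.1f tz %.1f'%((x-prev[0])*1000,-(z-prev[1])*1000))
    prev=(x,z)
E
```

```text
t: 8.5
tool_pos: [0.4572, -0.006, 0.1231]
tool_rot: [-2.224, -2.219, 0.001]
contact_force: [-0.3, 0.2, 0.1]
opening: 0.04
grip_force: 0.0
t: 9.0
tool_pos: [0.4553, -0.006, 0.1243]
tool_rot: [-2.22, -2.217, 0.007]
contact_force: [-11.4, -0.5, 8.2]
opening: 0.0099
grip_force: 58.5
t 9.0 pos [ 0.4553 -0.006   0.1243] yaw 1.5694 shift mm [-0.5  1.2  2.3] roll 0.002 F [-11.4  -0.5   8.2] op 0.00990936268888884 q6 -0.17
0.05 ty 1.0 tz -11.2
0.1 ty 1.6 tz -11.2
0.15 ty 2.1 tz -11.1
0.2 ty 2.7 tz -10.9
0.25 ty 3.2 tz -10.8
0.3 ty 3.8 tz -10.6
0.35 ty 4.3 tz -10.4
0.4 ty 4.8 tz -10.2
0.45 ty 5.3 tz -9.9
0.5 ty 5.8 tz -9.7
0.55 ty 6.3 tz -9.4
0.6 ty 6.7 tz -9.0
0.65 ty 7.2 tz -8.7
0.7 ty 7.6 tz -8.3
0.75 ty 8.0 tz -7.9
0.8 ty 8.4 tz -7.5
```

```bash
python3 -m handwheel '[{"tx":0,"ty":-0.5,"tz":-6,"roll":0},{"tx":0,"ty":0.5,"tz":-11,"roll":0},{"tx":0,"ty":1.8,"tz":-11,"roll":0},{"tx":0,"ty":2.4,"tz":-11,"roll":0},{"tx":0,"ty":3,"tz":-11,"roll":0},{"tx":0,"ty":3.5,"tz":-10.7,"roll":0},{"tx":0,"ty":4,"tz":-10.5,"roll":0},{"tx":0,"ty":4.6,"tz":-10.3,"roll":0},{"tx":0,"ty":5,"tz":-10,"roll":0},{"tx":0,"ty":3,"tz":-6,"roll":0},{"tx":0,"ty":0,"tz":0,"roll":0},{"tx":0,"ty":0,"tz":0,"roll":0}]'; python3 - <<'E'
from h import *
todo([.4565,-.0065,.122],1.567)
o=ctrl.get_obs(); im,d=optics.get_image('scene'); np.savez('sc3.npz',im=im,d=d,pos=o['tool_pos'])
cv2.imwrite('pics/sc3.png',cv2.resize(im[155:275,260:400,::-1],None,fx=5,fy=5,interpolation=2))
E
```

```text
t: 10.0
tool_pos: [0.4838, -0.0059, 0.2224]
tool_rot: [-2.222, -2.218, 0.004]
contact_force: [-8.3, -1.8, -0.0]
opening: 0.01
grip_force: 58.6
t 10.0 pos [ 0.4838 -0.0059  0.2224] yaw 1.569 shift mm [ -0.7 -27.  100.5] roll 0.002 F [-8.3 -1.8 -0. ] op 0.009994275009506271 q6 -0.16
```

View pics/sc3.png

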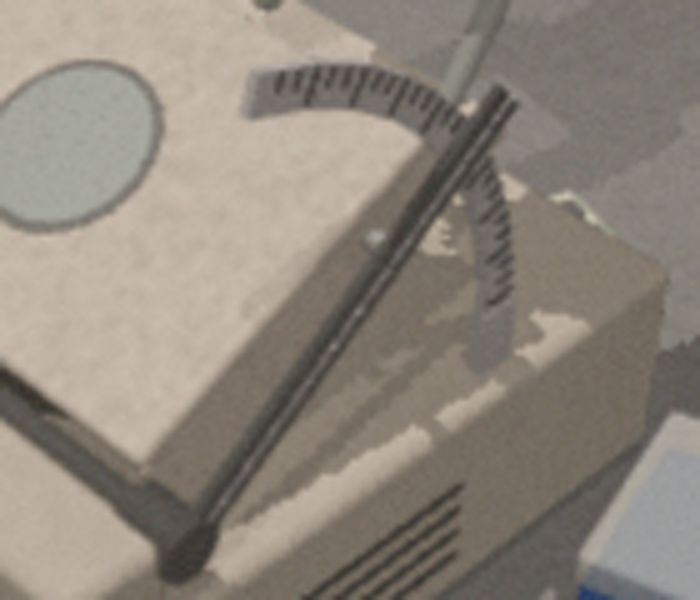

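Scene crop, lid partly up: the pin end is at crop (375,238) = pixel (335,202.6). The arm shows a bright line along it, from (210,520) to (505,105). I'll project geometry to calibrate the pin against the pointer.

```bash
python3 - <<'E'
from h import *
from scipy.optimize import least_squares
C=cam('scene'); z=np.load('sc3.npz'); im=z['im']
yl=-.0525
def pt(th,r,y,off=0,H=(.6815,.125)): # off: perpendicular, upward/back
    return [H[0]-r*np.cos(th)+off*np.sin(th), yl+y, H[1]+r*np.sin(th)+off*np.cos(th)]
# lid angle from tcp rise
th0=least_squares(lambda t:.225*np.sin(t)+.015*np.cos(t)-.015-(z['pos'][2]-.1243),.4).x[0]
print('lid angle',th0,'x check',z['pos'][0]-.4553, .225-.225*np.cos(th0)+.015*np.sin(th0))
print('pin proj',proj(C,pt(th0,.12,.115)),proj(C,pt(th0,.12,.119)),'obs (335,202.6)')
for th in (.6,.65,.7):
    print(th,'tip',proj(C,pt(th,.178,.136)),'hub',proj(C,pt(th,0,.136)))
    # widths along image at r=.12 : edges top-inner, top-outer, mid, low-outer
    n=None
    a=proj(C,pt(th,.05,.136));b=proj(C,pt(th,.17,.136)); n=np.array([-(b-a)[1],(b-a)[0]]);n/=np.linalg.norm(n)
    print('  edges',[round((proj(C,p)-a)@n,2) for p in (pt(th,.12,.132,.007),pt(th,.12,.136,.007),pt(th,.12,.136,0),pt(th,.12,.136,-.007))])
a=np.array([210/5+260,520/5+155]);b=np.array([505/5+260,100/5+155]); n=np.array([-(b-a)[1],(b-a)[0]]);n/=np.linalg.norm(n)
s=np.arange(-8,8.01,.5); prof=[]
for t in np.linspace(.2,.9,8):
    P=(a+t*(b-a)+s[:,None]*n).astype(np.float32); v=cv2.remap(im[:,:,1].astype(np.float32),P[:,:1],P[:,1:],1)[:,0]; print(round(t,2),v.astype(int))
E
```

```text
lid angle 0.4588957880430633 x check 0.028530226463013397 0.029922389177928575
pin proj [332.99828699 202.44254349] [334.73742437 203.55175487] obs (335,202.6)
0.6 tip [360.35937996 174.93708144] hub [294.21694112 264.10412474]
  edges [np.float64(-4.42), np.float64(-2.28), np.float64(0.0), np.float64(2.24)]
0.65 tip [358.52674088 172.56413123] hub [294.21694112 264.10412474]
  edges [np.float64(-4.46), np.float64(-2.3), np.float64(0.0), np.float64(2.26)]
0.7 tip [356.49325086 170.37107531] hub [294.21694112 264.10412474]
  edges [np.float64(-4.5), np.float64(-2.33), np.float64(0.0), np.float64(2.29)]
0.2 [109 109 109 109 109 106  98  89  82  76  72  66  65  76  87  90  87  82
  81  89 110 124 129 129 129 128 128 128 127 126 124 119 114]
0.3 [111 109 106 108 109 108 101  91  83  77  72  69  69  79  91  93  89  82
  80  84  96 104 108 109 111 118 125 128 127 127 126 125 124]
0.4 [111 111 112 113 112 109 101  92  84  76  70  67  67  75  87  93  87  78
  75  82  97 109 114 113 113 111 110 110 112 114 118 122 123]
0.5 [110 110 109 109 110 111 103  95  88  82  75  70  66  75  96 115 112  93
  82  81  90 101 109 113 114 112 111 112 110 108 107 109 109]
0.6 [108 106 105 106 104 102  99  94  86  81  77  74  71  71  78  89  89  86
  81  82  90  99 106 109 110 111 111 111 110 109 108 109 109]
0.7 [108 110 109 108 108 107 101  90  77  72  67  65  65  68  77  90  87  79
  80 102 129 148 158 161 161 160 149 145 144 141 137 145 157]
0.8 [112 112 113 112 112 110 103  85  71  66  65  64  63  63  77  92  97  88
  78  83  99 115 118 114 111 106 104 104 102 104 108 109 108]
0.9 [ 85  90  93  87  74  75  81  86  87  83  77  71  67  64  72  87  92  82
  70  71  83 100 110 113 116 121 127 128 130 129 125 121 119]
```

```bash
python3 - <<'E'
from h import *
from scipy.optimize import least_squares
C=cam('scene');S=cam('side'); g=lambda u,v:np.array((u/3.3+180,v/3.3+135)); f=lambda u,v:np.array((u/3+215,v/3+165))
a=np.array([302,259.]);b=np.array([361,175.]); n=np.array([-(b-a)[1],(b-a)[0]]);n/=np.linalg.norm(n); a-=.4*n;b-=.4*n
def pt(p,th,r,y,off=0): return np.array([p[1]-r*np.cos(th)+off*np.sin(th), p[3]+y, p[2]+r*np.sin(th)+off*np.cos(th)])
# pin blob in scene0, check
im=np.load('scene0.npz')['im']; print(im[218:230,333:347,1])
def res(p):
    th=p[0]; cs,ss=p[4:6],p[6:8]
    r=[ (proj(C,pt(p,th,rr,.136))+cs-a)@n/.4 for rr in (.03,.09,.16)]
    r+=list((proj(C,pt(p,th,.178,.136))+cs-g(597,128))/1.5)
    r+=list((proj(S,pt(p,th,.178,.134))+ss-f(195,20))/1.5)
    q=proj(S,pt(p,th,.178,.134,.007)),proj(S,pt(p,th,.178,.134,-.007))
    r+=list((proj(C,pt(p,0,.12,.115))+cs-g(528,292))/1)
    r+=list((proj(S,[p[1]-.225,p[3]+.0,p[2]+.015]+np.array([0,.045,0]))+ss-f(100.5,270))/1)
    r+=[(p[1]-.6815)/.0015,(p[2]-.125)/.0015,(p[3]+.0505)/.0025]+list(p[4:]/1.)
    return r
s=least_squares(res,[.65,.6815,.125,-.05,0,0,0,0]); J=np.linalg.inv(s.jac.T@s.jac)
print(np.round(s.x,4),'sd',np.sqrt(J[0,0])); print(np.round(s.fun,1))
E
```

```text
[[110 137 135 119 109 111 112 111 112 112 111 110 106 109]
 [126 124 116 111 111 115 118 106 110 111 116 113 111 111]
 [117 108 105 111 126 125 122 114 113 115 112 112 109 110]
 [111 112 113 114 157 159 152 128 119 109 109 109 111 107]
 [111 111 111 117 149 159 155 148 135 123 112 112 109 108]
 [112 113 109 105 125 132 145 152 151 140 113 109 108 114]
 [108 112 111 103 103 114 128 136 144 124 104 110 109 111]
 [109 109 112 106 103 100 108 120 122 104  99 107 109 111]
 [114 114 113 108 107 108 102 100 104  98 104 105 111 111]
 [109 115 111 111 108 108 109 102 102 103 108 111 111 122]
 [114 113 107 109 110 110 106 104 107 110 107 109 112 126]
 [115 114 110 112 108 104 110 106 112 108 115 115 127 127]]
[ 0.6406  0.6807  0.124  -0.05    1.1236  0.034   0.3576  0.9853] sd 0.009942394821491878
[-0.6 -0.1  0.4  0.4  0.2  0.2 -0.6 -0.7  0.4 -0.5 -0.6 -0.5 -0.7  0.2
  1.1  0.   0.4  1. ]
```

```bash
python3 -m handwheel '[{"tx":0,"ty":4.8,"tz":-7.2,"roll":0},{"tx":0,"ty":5,"tz":-7,"roll":0},{"tx":0,"ty":5.2,"tz":-6.8,"roll":0},{"tx":0,"ty":5.3,"tz":-6.4,"roll":0},{"tx":0,"ty":5.4,"tz":-6.2,"roll":0},{"tx":0,"ty":0,"tz":0,"roll":0},{"tx":0,"ty":0,"tz":0,"roll":0},{"tx":0,"ty":0,"tz":0,"roll":0}]'; python3 - <<'E'
from h import *
from scipy.optimize import brentq
todo([.509,-.006,.2559],1.569)
o=ctrl.get_obs(); print(brentq(lambda t:.225*np.sin(t)+.015*np.cos(t)-.015-(o['tool_pos'][2]-.1243),0,1))
a,_=optics.get_image('scene');b,_=optics.get_image('side'); np.savez('fin.npz',a=a,b=b)
A=cv2.resize(a[160:280,280:380,::-1],None,fx=4,fy=4,interpolation=2);B=cv2.resize(b[160:280,265:365,::-1],None,fx=4,fy=4,interpolation=2)
cv2.imwrite('pics/fin.png',np.hstack([A,B]))
E
```

```text
t: 10.72
tool_pos: [0.5081, -0.0058, 0.2582]
tool_rot: [-2.22, -2.216, 0.007]
contact_force: [-19.2, 0.3, 10.7]
opening: 0.0099
grip_force: 59.2
t 10.72 pos [ 0.5081 -0.0058  0.2582] yaw 1.5691 shift mm [-0.2  1.   2.3] roll 0.0 F [-19.2   0.3  10.7] op 0.00991467289103273 q6 -0.16
0.654606442517504
```

View pics/fin.png

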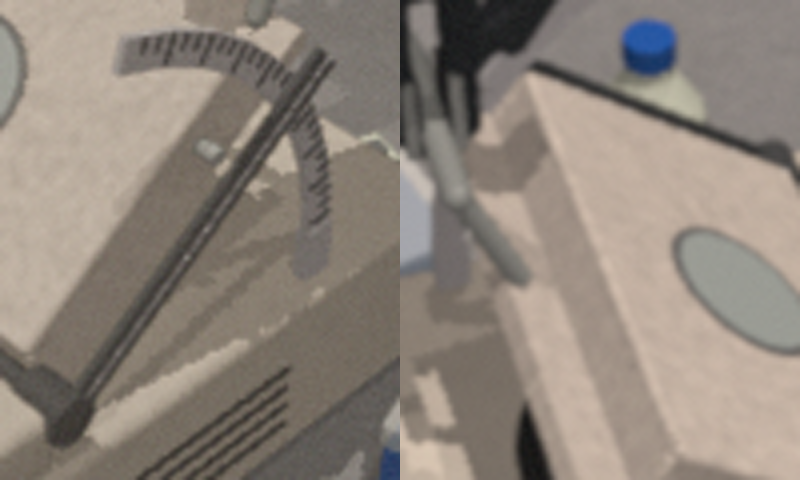

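The pin is now visible at crop (208,148) = pixel (332,197), up-left of the arm as parallax would put it. I'll measure its angle the same way as the pointer's.

```bash
python3 - <<'E'
from h import *
from scipy.optimize import least_squares
C=cam('scene'); p=[.6407,.6807,.124,-.05]; cs=np.array([1.12,.03])
i0=np.load('scene0.npz')['im']; i1=np.load('fin.npz')['a']; i3=np.load('sc3.npz')['im']
print(i1[190:204,325:341,1])
def cen(im,u,v,t):
    w=im[v-6:v+7,u-6:u+7,1].astype(float); m=(w>t); nl,l,st,ce=cv2.connectedComponentsWithStats(m.astype(np.uint8)); k=l[6,6]; return ce[k]+[u-6,v-6],st[k,4]
c0=cen(i0,339,222,124); c1=cen(i1,332,197,138); print(c0,c1)
pr=lambda th,y:proj(C,[p[1]-.12*np.cos(th),p[3]+y,p[2]+.12*np.sin(th)])+cs
for y in (.111,.115,.119): print(y,pr(0,y),pr(.646,y))
for nm,c,t in (('shut',c0[0],0),('now',c1[0],.64)):
    s=least_squares(lambda q:pr(q[0],q[1])-c,[t,.115]); print(nm,s.x)
E
```

```text
[[175 166 149 122 111 109 109 108 107 110 117 114 114 118 114 115]
 [171 153 125 112 111 111 108 116 109 106 113 113 111 113 112 117]
 [162 138 111 109 113 113 110 108 108 103 108 112 117 112 105 129]
 [140 115 107 110 110 112 106 109 110 112 113 113 111 107 116 146]
 [123 109 108 107 107 109 108 110 110 108 107 104 104 109 138 159]
 [115 106 108 109 115 143 146 128 122 113 106 103 105 137 169 166]
 [105 109 112 105 128 148 151 151 156 132 112 108 114 160 170 154]
 [106 105 107 103 121 139 142 159 163 154 123 108 122 129 132 110]
 [107 105 105 100 106 118 138 146 146 118 100 105 123 126 109  80]
 [106 107 106 105 104 100 112 126 114  97 101 127 130 115  86  68]
 [108 106 110 103 110 106  98 100  97 103 122 165 145 102  76  57]
 [106 109 106 107 101 107 108 104 102 134 158 160 132  94  73  59]
 [107 105 107 107 109 102 109 105 122 157 160 144 104  75  59  61]
 [102 107 109 109 109 110 109 110 116 150 143 105  85  65  62  71]]
(array([339.05, 222.2 ]), np.int32(20)) (array([331.69230769, 196.53846154]), np.int32(13))
0.111 [337.69197072 222.72308246] [329.12032214 196.34992969]
0.115 [339.34295496 223.82413012] [330.88603203 197.46713781]
0.119 [341.00255815 224.93099011] [332.66190472 198.59092126]
shut [0.02738625 0.11414598]
now [0.74278879 0.1226671 ]
```

```bash
cat > slope.py <<'E'
from h import *
import sys
C=cam('scene')
im=np.load(sys.argv[1])[sys.argv[2]]; G=cv2.GaussianBlur(im[:,:,1].astype(np.float32),(0,0),.6)
def line(a,b,mode,w=4,t0=.1,t1=.9):
    a,b=np.array(a,float),np.array(b,float); n=np.array([-(b-a)[1],(b-a)[0]]);n/=np.linalg.norm(n)
    s=np.arange(-w,w+.01,.1); out=[]
    for t in np.linspace(t0,t1,60):
        P=(a+t*(b-a)+s[:,None]*n).astype(np.float32); v=cv2.remap(G,P[:,:1],P[:,1:],cv2.INTER_CUBIC)[:,0]
        out.append(a+t*(b-a)+s[np.argmax(v) if mode=='peak' else np.argmin(np.gradient(v))]*n)
    out=np.array(out); 
    for _ in range(3):
        vx,vy,x,y=cv2.fitLine(out.astype(np.float32),cv2.DIST_HUBER,0,.01,.01).ravel(); r=(out-[x,y])@[-vy,vx]; out=out[abs(r)<max(2*np.median(abs(r)),.3)]
    print(mode,len(out),'rms',round(float(r.std()),2)); v=np.array([vx,vy]); c=np.array([x,y]); L=((out-c)@v); return c+v*L.min(),c+v*L.max()
def ang(pp,yo,yaw=0,yl=-.05):
    nn=np.array([-np.sin(yaw),np.cos(yaw),0]); P0=np.array([.681,yl,0])+nn*yo; Q=[]
    for u in pp: o,d=ray(C,u); Q.append(o+d*((P0-o)@nn)/(d@nn))
    v=Q[1]-Q[0]; v=v if v[2]>0 else -v; return np.arctan2(v[2],-(v[0]*np.cos(yaw)+v[1]*np.sin(yaw)))
arm=line((302,259),(361,175),'peak',1.6)
hood=line((291,245),(345,177),'edge',4,.1,.8)
print(arm,hood)
for yaw in (-.01,0,.01): print(yaw,'arm',ang(arm,.136,yaw),'hood',ang(hood,.108,yaw))
E
python3 slope.py fin.npz a; python3 slope.py sc3.npz im | head -8
```

```text
peak 25 rms 0.49
edge 35 rms 0.17
(array([309.37180453, 251.62759046]), array([354.82357385, 183.21324113])) (array([293.97496446, 236.27415336]), array([329.56484816, 189.55739836]))
-0.01 arm 0.7135820667032463 hood 0.5926773376990941
0 arm 0.7008398901079307 hood 0.580040184565862
0.01 arm 0.6877673603705897 hood 0.567143632749826
peak 24 rms 0.36
edge 41 rms 0.28
(array([309.37937386, 251.63284179]), array([354.8934374 , 183.25949178])) (array([296.01729525, 237.89064247]), array([336.01775918, 192.04481665]))
-0.01 arm 0.7118280944986973 hood 0.4713272585921887
0 arm 0.6990635716799689 hood 0.4577188922354328
0.01 arm 0.6859687683578588 hood 0.4438854324626554
```

```bash
cat > s2.py <<'E'
import sys; sys.argv=['',"fin.npz","a"]
from slope import *
import slope
def load(f,k): slope.G=cv2.GaussianBlur(np.load(f)[k][:,:,1].astype(np.float32),(0,0),.6)
for nm,f,k,a,b in (('shut','scene0.npz','im',(290.6,247.7),(351.2,206.2)),('mid','sc3.npz','im',(288,249),(344,183)),('now','fin.npz','a',(287.5,246),(342,175))):
    load(f,k)
    for t0,t1 in ((.1,.9),(.15,.6)):
        pp=line(a,b,'edge',3,t0,t1); print(nm,np.round(pp,1).tolist(),[round(ang(pp,.108,y),4) for y in (-.01,0,.01)])
# arm midline peaks averaged over three pictures
G=np.mean([np.load(f)[k][:,:,1].astype(np.float32) for f,k in (('scene0.npz','im'),('sc3.npz','im'),('fin.npz','a'))],0); slope.G=cv2.GaussianBlur(G,(0,0),.5)
a,b=np.array([302,259.]),np.array([361,175.]); n=np.array([-(b-a)[1],(b-a)[0]]);n/=np.linalg.norm(n); s=np.arange(-6,5.01,.1)
T=np.linspace(.05,.97,60); pk,dk,ed=[],[],[]
for t in T:
    P=(a+t*(b-a)+s[:,None]*n).astype(np.float32); v=cv2.remap(slope.G,P[:,:1],P[:,1:],cv2.INTER_CUBIC)[:,0]
    i=np.where(abs(s+.4)<1.2)[0]; pk.append(s[i[np.argmax(v[i])]]); j=np.where((s<-.8)&(s>-4))[0]; g=np.gradient(v); k=np.where((s>.8)&(s<3.5))[0]; ed.append(s[k[np.argmax(g[k])]])
    k=np.where((s<-.3)&(s>-2.5))[0]; dk.append(s[k[np.argmax(g[k])]])
for nm,q in (('mid',pk),('rise',dk),('lower edge',ed)):
    q=np.array(q); print(nm,np.round(q[::4],1)); ok=np.ones(60,bool)
    for _ in range(4): c=np.polyfit(T[ok],q[ok],1); r=q-np.polyval(c,T); ok=abs(r)<max(.3,2*np.median(abs(r[ok])))
    pp=[a+t*(b-a)+np.polyval(c,t)*n for t in (0,1)]; print(c,ok.sum(),r[ok].std(),[round(ang(pp,.136,y),4) for y in (-.01,0,.01)])
E
python3 s2.py | tail -22
```

```text
0 arm 0.7008398901079307 hood 0.580040184565862
0.01 arm 0.6877673603705897 hood 0.567143632749826
edge 39 rms 0.31
shut [[296.3, 243.0], [343.8, 212.0]] [np.float64(0.0078), np.float64(3.1364), np.float64(3.1235)]
edge 47 rms 0.56
shut [[299.8, 241.5], [325.6, 220.8]] [np.float64(0.1588), np.float64(0.1448), np.float64(0.1307)]
edge 53 rms 0.29
mid [[292.7, 241.7], [338.1, 189.4]] [np.float64(0.476), np.float64(0.4624), np.float64(0.4486)]
edge 36 rms 0.13
mid [[296.1, 238.0], [321.1, 209.0]] [np.float64(0.4795), np.float64(0.4659), np.float64(0.4521)]
edge 44 rms 0.16
now [[293.0, 238.9], [334.0, 180.2]] [np.float64(0.6669), np.float64(0.6549), np.float64(0.6426)]
edge 44 rms 0.25
now [[295.2, 235.0], [318.6, 202.2]] [np.float64(0.652), np.float64(0.6399), np.float64(0.6275)]
mid [-0.7 -0.6 -0.5 -0.6 -0.5 -0.3 -0.3 -0.5 -0.3 -0.2 -0.2 -0.3 -0.1 -0.2
 -0. ]
[ 0.67569494 -0.67460442] 60 0.07168508565278876 [np.float64(0.6505), np.float64(0.6372), np.float64(0.6236)]
rise [-1.7 -1.3 -1.6 -1.4 -1.2 -1.  -1.3 -1.1 -1.2 -1.  -0.8 -1.1 -0.9 -1.
 -0.8]
[ 0.80488239 -1.53882335] 60 0.12956695899544032 [np.float64(0.6481), np.float64(0.6348), np.float64(0.6212)]
lower edge [1.7 1.6 1.8 1.5 1.7 1.9 1.8 1.7 1.9 1.9 1.8 1.9 1.8 1.9 2.1]
[0.55957542 1.54647104] 53 0.13946428724683987 [np.float64(0.6527), np.float64(0.6392), np.float64(0.6255)]
```

```bash
python3 -m handwheel '[{"tx":0,"ty":-2,"tz":0.5,"roll":0},{"tx":0,"ty":-2,"tz":0.5,"roll":0},{"tx":0,"ty":0,"tz":0,"roll":0},{"tx":0,"ty":0,"tz":0,"roll":0},{"tx":0,"ty":0,"tz":0,"roll":0},{"tx":0,"ty":0,"tz":0,"roll":0}]'; cat > s3.py <<'E'
import sys
from h import *
o=ctrl.get_obs(); im,_=optics.get_image('scene'); np.savez('now.npz',a=im); sys.argv=['','now.npz','a']
import slope
for t0,t1 in ((.1,.9),(.1,.7),(.25,.9)):
    pp=slope.line((287.5,246),(342,176),'edge',3,t0,t1); print('hood',slope.ang(pp,.108))
x,z=o['tool_pos'][0]-.6803,o['tool_pos'][2]-.1243+.015; print('tcp angle',np.arctan2(z,-x)-.0666,np.hypot(x,z),o['contact_force'])
from scipy.optimize import brentq
print(brentq(lambda t:.225*np.sin(t)+.015*np.cos(t)-z,0,1))
E
python3 s3.py | tail -8
```

```text
t: 11.32
tool_pos: [0.5057, -0.0058, 0.2555]
tool_rot: [-2.222, -2.218, 0.002]
contact_force: [-8.3, -0.7, 2.4]
opening: 0.0099
grip_force: 58.9
edge 43 rms 0.21
hood 0.6309927163128412
edge 38 rms 0.21
hood 0.6447605613425987
edge 38 rms 0.24
hood 0.6332533515096306
tcp angle 0.6303465397732012 0.22770878628650293 [-8.34916388 -0.6807968   2.35890463]
0.6386081636884694
```

```bash
python3 -m handwheel '[{"tx":0,"ty":0.4,"tz":-0.6,"roll":0},{"tx":0,"ty":0,"tz":0,"roll":0},{"tx":0,"ty":0,"tz":0,"roll":0},{"tx":0,"ty":0,"tz":0,"roll":0},{"tx":0,"ty":0,"tz":0,"roll":0},{"tx":0,"ty":0,"tz":0,"roll":0}]'; python3 s3.py | tail -8; python3 -c "
from station import ctrl
print(ctrl.finish_job())"
```

```text
t: 11.87
tool_pos: [0.5061, -0.0058, 0.256]
tool_rot: [-2.222, -2.218, 0.002]
contact_force: [-8.7, -0.7, 2.6]
opening: 0.0099
grip_force: 58.8
edge 49 rms 0.22
hood 0.6304968006420262
edge 35 rms 0.18
hood 0.6429594276637498
edge 41 rms 0.25
hood 0.6329821134388336
tcp angle 0.6331721271500599 0.22771610524493074 [-8.72652001 -0.72312677  2.55558851]
0.6415089592384092
the job is handed in; nothing more can be done
None
```

I turned the latch to its open stop, lifted the lid to about 0.637 rad (my readings ranged from 0.630 to 0.643) against a measured pointer angle of about 0.638 rad, and handed the job in at about 12 s with the gripper still holding the handle; the hand-in returned no verdict.

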